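# Fetch the soap stamp from behind the tall bottles and put the bottles back

### The arm

A 6-joint arm with a two-finger parallel gripper is mounted at the origin on a cart in front of the work surface, level with it; the furniture and walls round the work are solid. World frame = base frame: x ahead of the robot, y to its left, z up, the work surface at z = 0. Lengths are in m, angles in degrees, forces in N, time in s.
With the tool pointing down it reaches from about 0.4 to 0.825 m from the base axis. Payload 7 kg.
Tool frame: the origin (TCP) lies at the very end of the fingers, on their centre line; the grasp point (between the pads) lies 19 mm behind it; z points along the fingers, y is the line along which they close (so a half turn about z gives the same grasp; the last joint's range is limited). The gripper opens to 88 mm and grips with 3 to 60 N. Pads are 19 mm wide; open, the fingers measure 130 mm over their backs; the gripper's body (78 mm by 193 mm) begins 47 mm behind the grasp point.
Start: joints at [81.996, 20.546, 0.682, 0, -70.136, -16.507], TCP at [0.28, 0.614, 0.227] pointing down, gripper open.
Joint ranges: [-176.03, 176.03], [-82.01, 121.73], [-58.28, 71.71], [-173.87, 95.51], [-174.79, -0.11], [-173.66, 173.66]. Speed limits (degrees/s): [136.94, 136.94, 172.46, 180, 180, 180].

### API

Orientations are given as a 3x3 rotation matrix whose columns are the frame's x, y, z axes.
In Python, from rig import ctrl gives the robot as it stands.
- The arm moves only by the shell command python3 -m inch 'ROWS'. ROWS is a JSON object of lists of equal length, an entry for each row: "travel": the shift along the tool's x, y, z in mm, a list of three; "dr": the turn, a rotation vector about the tool's x, y, z in units of 5 degrees (1.0 is 5 degrees), a list of three; "claw": the finger opening in mm, from 0 to 87.6. In form: {"travel": [[dx, dy, dz], ...], "dr": [[wx, wy, wz], ...], "claw": [claw, ...]}. A call has exactly 10 rows; each row is the pose to reach, as a shift and turn from the pose commanded when the call began, along the tool's axes at that moment; what a row does not reach only later rows make up. A row lasts 1/12 s, in which the tool goes at most 41.7 mm and 7.16 degrees, less where a joint would pass 70% of its speed; a pose out of reach is approached as far as the arm can. A call with a gripper value outside its range is refused whole. The fingers move at their own pace and stop on an object; the grip force is fixed at half the most. Time passes only in rows, so rows that repeat a pose let the fingers close, or fill a call up. It gives the time, the measured TCP pose, the force, the opening and the grip force at its end, in the units of the state.
- ctrl.state(): the state, without advancing time (a new reading comes with each control period).
- ctrl.camera(name): name is "scene" or "top" or "wrist"; returns a dict with "img" (400x640x3 uint8, blue, green, red), "K" (3x3 intrinsics, pixels), "cam_to_world" (4x4, takes a point from camera to world coordinates). Camera axes: x right, y up, looking along -z (the intrinsics and any distortion apply to the point x, -y, -z); pixel columns grow to the right and rows downward; lengths in m; the calibration is good to about 2 mm. A picture is of the moment at which its call begins. There is no depth.
- ctrl.finish_job(): hands the job in; it is judged then, once.
Trained networks look in the newest picture that a camera, given by its name, has taken for a name from the list of things; names that differ only in an ending like _2 or _b are one class to them, and where a whole thing is asked for, a point or a joint stands for the part that bears it (a point fixed in the world has none). Each returns a list of dicts, best first, with "score" (0 to 1); they miss things now and then, are a little off and sometimes report something else, mostly with a low value. They report only what shows in the picture. A call takes as long as a camera call. They do not tell look-alikes from the thing itself.
- ctrl.spot_in(thing, camera): "position" ([column, row] in pixels, amid what is visible of it).
- ctrl.place_of(thing, camera): "position" ([column, row] in pixels: a listed point, or the origin of a listed thing).
The state is a dict: "t": time; "joint_pos": joint angles; "dq": joint speeds; "joint_torque": joint torques, N m; "tool_pos": TCP position; "orientation": TCP orientation; "contact_force": force on the tool from outside, world axes, zero at the start; "ft_torque": the same for the moment, N m; "opening": finger opening in m; "grip_force": force on a finger pad.
Only numpy, scipy, OpenCV 4.12 (cv2) and the standard library are available. Lean on these libraries where they do the work, as an engineer would, in place of code of your own. Each camera call takes 0.05 s, during which the arm holds its last target. There are 200 camera calls.

### The job

The soap stamp stands in the back row of the bottle block, hemmed in by the two tall bottles in front of it: move just those two out to the steel tray and stand them there, then take the stamp and stand it upright on the middle of the soap bar on the pine board. When the stamp stands there, put the two tall bottles back, each fully down in the well it came from. Leave the third tall bottle, the little dropper bottle and the soap bar where they are, and push no bottle over or aslant.

Things in the scene. Friction and masses are not known exactly. Their poses are not given: they have to be found in the camera images.
- block: Fixed wooden bottle block, 135 (x) x 280 (y) x 32 mm; origin: centre of underside, x away from the robot. Round wells, rims chamfered. Front row: 81 mm wide, floor z 18, at x -15.5, y +88, 0, -88, a tall bottle in each. Back row: 43 mm wide, floor z 8, at x +33.7, y +44, -44 (stamp, dropper bottle). A 5 mm steel guard rail, top 73 mm high, runs round the front (x -61) and ends (y +-133) of the front row.
- yellow_bottle: Round clear bottle of yellow oil with a white cap: body 68 mm diameter up to 135 mm, cap 34 mm diameter from 135 to 152 mm (the top), about 0.55 kg. Take it by the cap from above. Origin: centre of its underside, z up. Stands in one of the three front wells.
- white_can: Round white can with a slender black nozzle: body 67 mm diameter up to 136 mm, nozzle 24 mm diameter from 136 to 167 mm (the top), about 0.5 kg. Take it by the nozzle from above. Origin: centre of its underside, z up. Stands in one of the three front wells.
- amber_bottle: Round amber glass bottle with a black cap: body 66 mm diameter narrowing upwards to the neck, cap 30 mm diameter from 156 to 172 mm (the top), about 0.45 kg. Take it by the cap from above. Origin: centre of its underside, z up. Stands in one of the three front wells.
- stamp: Turned wooden soap stamp, 60 mm high: round foot of 39 mm diameter up to 24 mm, above it a handle about 24 mm thick from 24 to 60 mm, by which it is taken from above; 0.07 kg. Origin: centre of its underside, z up. Stands in one of the two back wells; in its way are the bottles in the middle front well and in the outer front well on its side.
- dropper_bottle: Small amber dropper bottle with a black pipette top: 31 mm diameter up to 61 mm, top 20 mm diameter up to 98 mm. Origin: centre of its underside. Stands in the other back well and stays there.
- tray: Fixed shallow steel tray, the side area: 290 (x) x 180 (y) x 14 mm, walls 3 mm thick, inner floor 3 mm above the bench, empty. Origin: centre of its underside, x along its length. Lies to the left or to the right of the block.
- board: Fixed pine board, 160 (x) x 300 (y) x 16 mm thick, on the other side of the block; its long y axis points roughly away from or towards the robot. Origin: centre of its underside. The soap bar lies on it.
- soap_bar: Cream soap bar lying loose on the pine board, 67 (x) x 55 (y) x 28 mm high, 0.1 kg, top face 44 mm above the bench. Origin: centre of its underside, z up.
Not all that is in view belongs to the job. Leave any blue or pink look-alike of the yellow_bottle alone.

How it is judged:
By the outcome, as a careful person would: the job done as asked, in the order asked, and still so for the second after the job is handed in, with the robot touching nothing.
It also fails if it takes over 120 s, if anything falls off the work surface, if the arm or the gripper's body presses on something with over 40 N, if the wrist force passes 120 N, or if a joint passes its speed limit or range.

## Working session

There is one attempt and no reset: what is moved stays moved. The work goes in short steps, Python scripts to look and compute and a shell command to move; the robot and the scene stay as the last step left them, time stands still between calls to the robot, and variables do not carry over. Pictures are saved under pics/ and viewed, at most 14 in all, crops included, and the job is handed in when it is done.

```bash
ls; mkdir -p pics; cat > h.py <<'E'
import numpy as np, cv2
from rig import ctrl
def snap(name,fn=None):
    c=ctrl.camera(name)
    if fn: cv2.imwrite('pics/'+fn,c['img'])
    return c
def ray(c,p):
    K=np.array(c['K']);T=np.array(c['cam_to_world'])
    d=cv2.undistortPoints(np.array([[p]],float),K,np.array(c.get('dist',np.zeros(5)),float))[0,0]
    v=T[:3,:3]@np.array([d[0],-d[1],-1.0]);return T[:3,3],v
def at(c,p,z):
    o,v=ray(c,p);return o+v*(z-o[2])/v[2]
def proj(c,P):
    T=np.linalg.inv(np.array(c['cam_to_world']));q=T[:3,:3]@np.array(P)+T[:3,3]
    K=np.array(c['K']);return (K@np.array([q[0]/-q[2],-q[1]/-q[2],1]))[:2]
E
python3 - <<'E'
from h import *
np.set_printoptions(precision=4,suppress=True)
zs=dict(block=0,yellow_bottle=.018,white_can=.018,amber_bottle=.018,stamp=.008,dropper_bottle=.008,tray=0,board=0,soap_bar=.016)
for n in ['scene','top','wrist']:
    c=snap(n,n+'0.png'); print(n,c.keys(),c['cam_to_world'])
    if n=='wrist': continue
    for k,z in zs.items():
        for r in ctrl.place_of(k,n)[:3]: print(k,r['score'],np.round(r['position'],1),at(c,r['position'],z)[:2])
print(ctrl.state())
E
```

```text
pics
scene dict_keys(['img', 'K', 'cam_to_world']) [[ 0.9677 -0.0801  0.239   0.7352]
 [ 0.2512  0.3828 -0.889  -1.0337]
 [-0.0203  0.9203  0.3906  0.5077]
 [ 0.      0.      0.      1.    ]]
block 0.81 [329.8 221.3] [ 0.5052 -0.0413]
yellow_bottle 0.81 [331.2 202.1] [0.4872 0.0584]
yellow_bottle 0.73 [203.1 277. ] [ 0.2991 -0.4072]
yellow_bottle 0.58 [378.5 236.9] [ 0.6588 -0.1389]
white_can 0.82 [319.7 233.5] [ 0.5031 -0.1539]
stamp 0.25 [298.4 281.4] [ 0.507  -0.3621]
dropper_bottle 0.5 [342.7 222.9] [ 0.5476 -0.0591]
tray 0.83 [336.8 178.7] [0.45   0.3224]
board 0.69 [298.7 284.1] [ 0.5071 -0.3609]
soap_bar 0.78 [292.3 269.9] [ 0.4839 -0.3334]
soap_bar 0.37 [329.1 200.6] [0.4769 0.0732]
top dict_keys(['img', 'K', 'cam_to_world']) [[ 0.0032  0.9978 -0.0664  0.4068]
 [-1.      0.0027 -0.0075  0.0125]
 [-0.0074  0.0665  0.9978  1.293 ]
 [ 0.      0.      0.      1.    ]]
block 0.72 [440.3 191.4] [ 0.4948 -0.3503]
block 0.7 [336.2 184.6] [ 0.5144 -0.0384]
yellow_bottle 0.94 [360.5 132.6] [ 0.6689 -0.1102]
yellow_bottle 0.81 [451.2 262.6] [ 0.285  -0.3737]
yellow_bottle 0.58 [306.1 19
[... 567 characters left out ...]
0.8819  0.2228  0.34  ]
 [-0.9096 -0.4029 -0.1014  0.5864]
 [ 0.0003 -0.2447  0.9696  0.3853]
 [ 0.      0.      0.      1.    ]]
{'t': 1.05, 'joint_pos': array([ 81.9969,  20.5455,   0.6835,   0.0009, -70.1348, -16.5069]), 'dq': array([ 0.0075, -0.0311, -0.0455,  0.0871,  0.0006, -0.0739]), 'joint_torque': array([  0.0009, -58.2395,  29.331 ,   7.0023,   0.0126,  -0.    ]), 'tool_pos': array([0.28  , 0.6142, 0.2266]), 'orientation': array([[ 0.9099, -0.4148,  0.    ],
       [-0.4148, -0.9099,  0.0001],
       [-0.    , -0.0001, -1.    ]]), 'contact_force': array([ 0.6224,  0.3318, -0.0369]), 'ft_torque': array([-0.0157, -0.0211,  0.0266]), 'grip_force': 0.0, 'opening': 0.08768152740804772}
```

```bash
python3 - <<'E'
import cv2
a=cv2.imread('pics/scene0.png');b=cv2.imread('pics/top0.png')
cv2.imwrite('pics/s1.png',cv2.resize(a[130:330,170:430],None,fx=3,fy=3,interpolation=2))
cv2.imwrite('pics/t1.png',cv2.resize(b[90:290,160:480],None,fx=2.5,fy=2.5,interpolation=2))
E
```

```text
(no output)
```

View pics/s1.png

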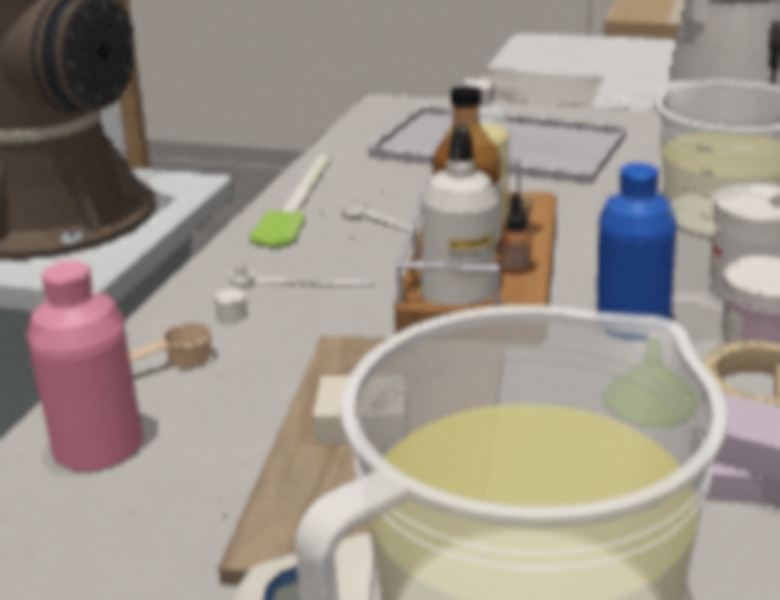

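View pics/t1.png

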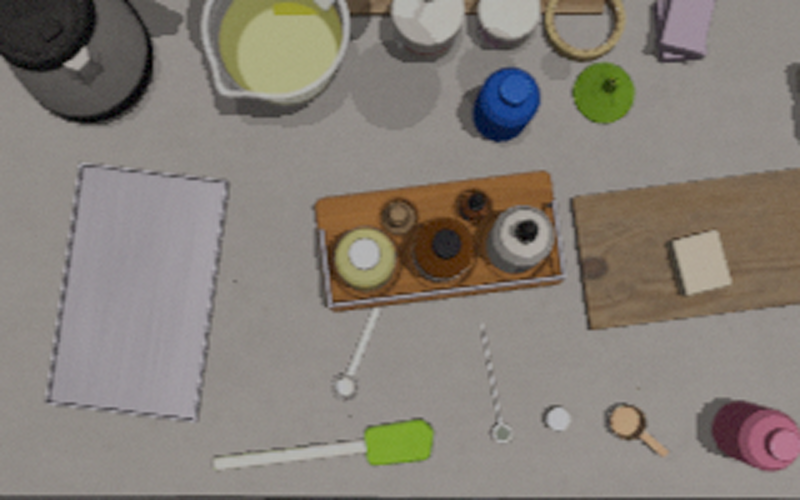

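The top view shows the yellow bottle (left well) and the amber bottle (middle well) in front of the stamp at crop (398,213). The white can and dropper are on the right, the tray is on the left, and the soap is on the board at crop (702,263). So yellow and amber go out, and I'll look closer with the wrist camera first.

```bash
cat >> h.py <<'E'
def go(x,y,z,yaw=None,s=None,rolls=True):
    """tool-frame travel (mm) and dr (5deg units) from the present pose to TCP x,y,z, tool down with x axis at yaw"""
    from scipy.spatial.transform import Rotation as R
    s=s or ctrl.state();M=np.array(s['orientation'])
    d=M.T@(np.array([x,y,z])-s['tool_pos'])*1000
    w=np.zeros(3)
    if yaw is not None:
        a=np.radians(yaw);G=np.array([[np.cos(a),np.sin(a),0],[np.sin(a),-np.cos(a),0],[0,0,-1]])
        w=R.from_matrix(M.T@G).as_rotvec(degrees=True)/5
    print('go',np.round(d,1),'dr',np.round(w,2),'t',round(s['t'],2))
E
python3 - <<'E'
from h import *
c=snap('top')
for n,p,z in [('ycap',(305.6,191.6),.17),('acap',(338.8,187.2),.19),('noz',(370.4,182.4),.185),('stamp',(319.2,175.2),.068),('bl',(287.2,170),.032),('br',(380.4,158.8),.032),('soap',(440.8,195.2),.044),
 ('t1',(193,156),.014),('t2',(251,163),.014),('t3',(238.5,257),.014),('t4',(180,251),.014)]: print(n,np.round(at(c,p,z),4))
go(.5,.05,.32,-83)
E
python3 -m inch '{"travel":[[20,20,-10],[60,60,-20],[105,105,-40],[150,150,-60],[180,180,-70],[210,210,-80],[240,240,-90],[270,270,-93],[300,300,-93],[330,328,-93]],"dr":[[0,0,1],[0,0,2],[0,0,3],[0,0,4],[0,0,5],[0,0,6],[0,0,7],[0,0,8],[0,0,9],[0,0,10]],"claw":[60,60,60,60,60,60,60,60,60,60]}'
python3 -c "
from h import *
go(.5,.05,.32,-83)"
```

```text
ycap [0.4817 0.0481 0.17  ]
acap [ 0.4919 -0.0376  0.19  ]
noz [ 0.5049 -0.1192  0.185 ]
stamp [0.5355 0.0127 0.068 ]
bl [0.5544 0.1069 0.032 ]
br [ 0.5882 -0.1671  0.032 ]
soap [ 0.4807 -0.3392  0.044 ]
t1 [0.598  0.3907 0.014 ]
t2 [0.5773 0.2166 0.014 ]
t3 [0.2986 0.2497 0.014 ]
t4 [0.3155 0.4228 0.014 ]
go [434.2 422.1 -93.4] dr [ 0.  -0.  11.7] t 1.1
t: 1.93
tool_pos: [0.4187, 0.2434, 0.3156]
orientation: [[0.263, -0.965, 0.001], [-0.965, -0.263, 0.002], [-0.001, -0.002, -1.0]]
contact_force: [1.6, 0.4, 0.4]
opening: 0.0597
grip_force: 0.0
go [208.  -27.4  -4.6] dr [-0.02  0.02  1.66] t 1.93
```

```bash
python3 -m inch '{"travel":[[30,-3,0],[60,-7,-1],[95,-12,-2],[130,-17,-3],[165,-21,-4],[190,-25,-4],[208,-27,-4],[208,-27,-4],[208,-27,-4],[208,-27,-4]],"dr":[[0,0,0.3],[0,0,0.6],[0,0,0.9],[0,0,1.2],[0,0,1.5],[0,0,1.66],[0,0,1.66],[0,0,1.66],[0,0,1.66],[0,0,1.66]],"claw":[60,60,60,60,60,60,60,60,60,60]}'
python3 - <<'E'
from h import *
go(.48,.05,.25,-83)
c=snap('wrist','w2.png')
for k,z in dict(block=0,yellow_bottle=.018,amber_bottle=.018,white_can=.018,stamp=.008,dropper_bottle=.008).items():
    for r in ctrl.place_of(k,'wrist')[:2]: print(k,r['score'],np.round(r['position'],1),at(c,r['position'],z)[:2])
E
```

```text
t: 2.77
tool_pos: [0.4999, 0.052, 0.3184]
orientation: [[0.125, -0.992, 0.0], [-0.992, -0.125, 0.0], [-0.0, -0.0, -1.0]]
contact_force: [-1.2, -0.5, 0.5]
opening: 0.0601
grip_force: 0.0
go [-0.5 20.  68.4] dr [-0.    0.    0.03] t 2.77
block 0.85 [322.1 106.6] [ 0.50608378 -0.03881298]
yellow_bottle 0.92 [224.   42.6] [ 0.65628435 -0.10722783]
yellow_bottle 0.85 [329.6 169.9] [0.48225803 0.05569105]
amber_bottle 0.83 [330. 110.] [ 0.49375668 -0.03447165]
amber_bottle 0.43 [300.3 136.1] [0.53393227 0.00935746]
white_can 0.78 [331.5  42.1] [ 0.50404261 -0.12693761]
stamp 0.86 [298.6 135.9] [0.53716657 0.00987847]
dropper_bottle 0.96 [294.2  77. ] [ 0.5529979  -0.07530427]
```

View pics/w2.png

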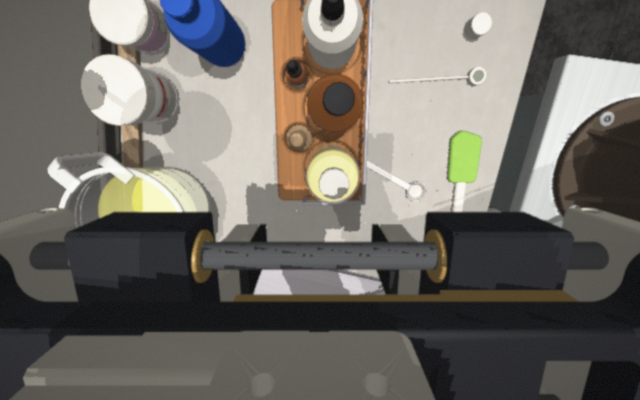

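The wrist view shows the yellow cap at about (334,183), the amber cap at (338,98), the stamp at (298,136) and the dropper at (294,72). I'll get precise cap circles from crops.

```bash
python3 - <<'E'
from h import *
c=snap('wrist','w3.png')
for n,p,z in [('ycap',(334,183),.17),('acap',(338.5,98.5),.19),('noz',(331,7),.185),('stamp',(298,131),.068),
 ('bl',(276,198),.032),('br',(275,0),.032)]: print(n,np.round(at(c,p,z),4))
img=c['img']
cv2.imwrite('pics/w3c.png',cv2.resize(img[0:215,260:380],None,fx=2.75,fy=2.75,interpolation=cv2.INTER_CUBIC))
# fit block pose from net points
B={'y':(-.0155,.088),'a':(-.0155,0),'w':(-.0155,-.088),'s':(.0337,.044),'d':(.0337,-.044)}
P={'y':(.4818,.0520),'a':(.4930,-.0370),'w':(.504,-.1230),'s':(.5365,.0115)}
k=list(P);A=np.array([B[i] for i in k]);Q=np.array([P[i] for i in k])
ca,cq=A.mean(0),Q.mean(0);U,S,V=np.linalg.svd((A-ca).T@(Q-cq));R=(U@V).T
print('yaw',np.degrees(np.arctan2(R[1,0],R[0,0])))
for i in B: print(i,R@(np.array(B[i])-ca)+cq)
E
```

```text
ycap [0.4845 0.0467 0.17  ]
acap [ 0.493  -0.0373  0.19  ]
noz [ 0.5102 -0.1132  0.185 ]
stamp [0.5351 0.001  0.068 ]
bl [0.5606 0.1086 0.032 ]
br [ 0.5867 -0.1644  0.032 ]
yaw 6.963268773852414
y [0.48228078 0.05081589]
a [ 0.49294929 -0.03653503]
w [ 0.50361779 -0.12388595]
s [0.53645214 0.01310509]
d [ 0.54712064 -0.07424583]
```

View pics/w3c.png

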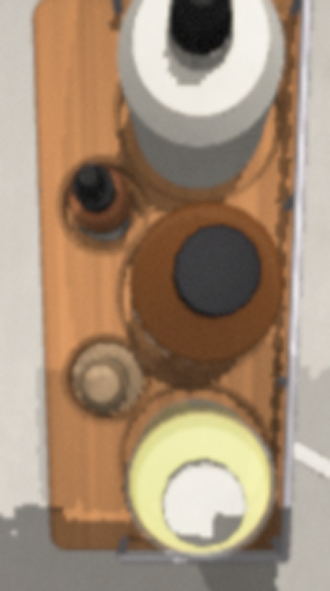

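```bash
python3 -c "
from h import *
go(.4838,.0490,.155,-83)"
python3 -m inch '{"travel":[[1,5,20],[1,10,50],[1,16,80],[1,16,110],[1,16,130],[1,16,145],[1,16,155],[1,16,160],[1,16,163],[1,16,163]],"dr":[[0,0,0],[0,0,0],[0,0,0],[0,0,0],[0,0,0],[0,0,0],[0,0,0],[0,0,0],[0,0,0],[0,0,0]],"claw":[60,60,60,60,60,60,60,60,60,60]}'
python3 - <<'E'
from h import *
go(.4838,.0490,.155,-83)
c=snap('wrist','w4.png'); d=snap('scene'); 
cv2.imwrite('pics/w4c.png',np.hstack([c['img'][0:400,200:480],cv2.resize(d['img'][130:240,280:380],(364,400),interpolation=2)]))
E
```

```text
go [  1.3  16.4 163.5] dr [-0.    0.    0.05] t 3.17
t: 4.0
tool_pos: [0.4845, 0.0491, 0.1555]
orientation: [[0.125, -0.992, 0.0], [-0.992, -0.125, -0.0], [0.0, -0.0, -1.0]]
contact_force: [-0.1, -0.8, 0.6]
opening: 0.0602
grip_force: 0.0
go [-0.   0.7  0.5] dr [-0.   -0.    0.04] t 4.0
```

View pics/w4c.png

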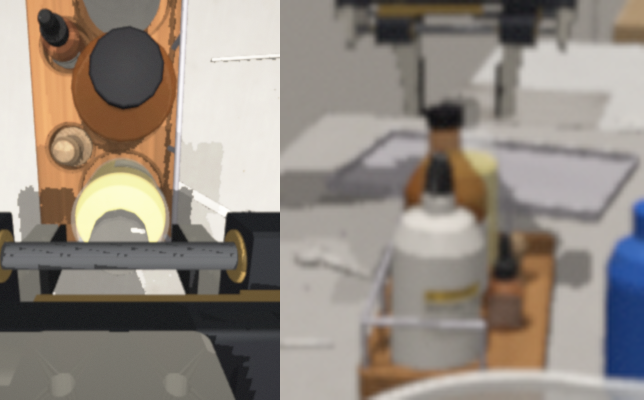

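The cap (at about (318,230) in the full wrist picture) is centred between the fingers, which are around it. I'll close and lift.

```bash
python3 -m inch '{"travel":[[0,0,0],[0,0,0],[0,0,0],[0,0,0],[0,0,0],[0,0,0],[0,0,0],[0,0,0],[0,0,0],[0,0,0]],"dr":[[0,0,0],[0,0,0],[0,0,0],[0,0,0],[0,0,0],[0,0,0],[0,0,0],[0,0,0],[0,0,0],[0,0,0]],"claw":[20,20,20,20,20,20,20,20,20,20]}'
python3 -m inch '{"travel":[[0,0,-2],[0,0,-6],[0,0,-14],[0,0,-26],[0,0,-40],[0,0,-54],[0,0,-68],[0,0,-80],[0,0,-88],[0,0,-92]],"dr":[[0,0,0],[0,0,0],[0,0,0],[0,0,0],[0,0,0],[0,0,0],[0,0,0],[0,0,0],[0,0,0],[0,0,0]],"claw":[20,20,20,20,20,20,20,20,20,20]}'
python3 -c "
from h import *
go(.51,.318,.25,-83)"
```

```text
t: 4.93
tool_pos: [0.4844, 0.049, 0.1556]
orientation: [[0.125, -0.992, 0.0], [-0.992, -0.125, 0.0], [0.0, -0.0, -1.0]]
contact_force: [-0.5, -0.1, 3.3]
opening: 0.0324
grip_force: 30.0
t: 5.77
tool_pos: [0.4845, 0.0491, 0.2486]
orientation: [[0.125, -0.992, 0.001], [-0.992, -0.125, 0.001], [-0.001, -0.001, -1.0]]
contact_force: [0.6, 0.2, -6.3]
opening: 0.0323
grip_force: 30.0
go [-263.6  -59.    -1.2] dr [-0.01  0.01  0.04] t 5.77
```

```bash
python3 -m inch '{"travel":[[-5,-1,0],[-18,-4,0],[-40,-10,0],[-72,-18,0],[-110,-28,0],[-150,-38,0],[-188,-48,0],[-220,-56,0],[-243,-62,0],[-253,-64,0]],"dr":[[0,0,0],[0,0,0],[0,0,0],[0,0,0],[0,0,0],[0,0,0],[0,0,0],[0,0,0],[0,0,0],[0,0,0]],"claw":[20,20,20,20,20,20,20,20,20,20]}'
python3 -m inch '{"travel":[[-4,-1,2],[-4,-1,10],[-4,-1,24],[-4,-1,42],[-4,-1,60],[-4,-1,76],[-4,-1,88],[-4,-1,96],[-4,-1,100],[-4,-1,102]],"dr":[[0,0,0],[0,0,0],[0,0,0],[0,0,0],[0,0,0],[0,0,0],[0,0,0],[0,0,0],[0,0,0],[0,0,0]],"claw":[20,20,20,20,20,20,20,20,20,20]}'
python3 - <<'E'
from h import *
go(.517,.312,.1406,-83)
d=snap('top'); cv2.imwrite('pics/t5.png',cv2.resize(d['img'][130:280,160:400],None,fx=3,fy=3,interpolation=2))
E
```

```text
t: 6.6
tool_pos: [0.5157, 0.3122, 0.2453]
orientation: [[0.127, -0.992, -0.002], [-0.992, -0.127, -0.001], [0.001, 0.002, -1.0]]
contact_force: [0.0, 1.9, -6.0]
opening: 0.0322
grip_force: 30.0
t: 7.43
tool_pos: [0.5164, 0.3112, 0.1447]
orientation: [[0.124, -0.992, -0.001], [-0.992, -0.124, -0.001], [0.001, 0.001, -1.0]]
contact_force: [0.4, 0.2, -4.7]
opening: 0.0326
grip_force: 30.0
go [-0.7 -0.7  4.1] dr [ 0.01 -0.01  0.03] t 7.43
```

View pics/t5.png

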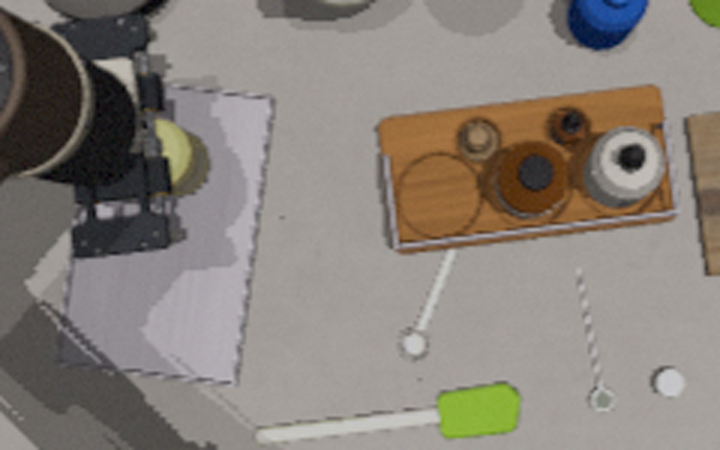

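The top view shows yellow over the tray, clear of the walls, with its empty well circle centred at crop (439,195). Now I'll set it down and release.

```bash
python3 -m inch '{"travel":[[0,0,2],[0,0,4],[0,0,4.5],[0,0,4.5],[0,0,4.5],[0,0,4.5],[0,0,4.5],[0,0,4.5],[0,0,4.5],[0,0,4.5]],"dr":[[0,0,0],[0,0,0],[0,0,0],[0,0,0],[0,0,0],[0,0,0],[0,0,0],[0,0,0],[0,0,0],[0,0,0]],"claw":[20,20,20,20,45,60,60,60,60,60]}'
python3 -m inch '{"travel":[[0,0,-6],[0,0,-20],[0,0,-45],[0,0,-80],[15,2,-110],[45,7,-130],[80,14,-130],[120,21,-130],[160,28,-130],[200,35,-130]],"dr":[[0,0,0],[0,0,0],[0,0,0],[0,0,0],[0,0,0],[0,0,0],[0,0,0],[0,0,0],[0,0,0],[0,0,0]],"claw":[60,60,60,60,60,60,60,60,60,60]}'
python3 - <<'E'
from h import *
c=snap('wrist','w6.png')
for k,z in dict(amber_bottle=.018,stamp=.008).items():
    for r in ctrl.place_of(k,'wrist')[:2]: print(k,r['score'],np.round(r['position'],1),at(c,r['position'],z)[:2])
d=snap('top')
print('well',at(d,(306.3,195),.032),'tray yellow',[(r['score'],at(d,r['position'],.003)) for r in ctrl.place_of('yellow_bottle','top')])
go(.493,-.0375,.173,-83)
E
```

```text
t: 8.32
tool_pos: [0.5168, 0.3122, 0.1413]
orientation: [[0.125, -0.992, 0.001], [-0.992, -0.125, 0.0], [-0.0, -0.001, -1.0]]
contact_force: [-0.1, -0.4, 0.2]
opening: 0.0594
grip_force: 0.0
t: 9.15
tool_pos: [0.5064, 0.1077, 0.2718]
orientation: [[0.126, -0.992, 0.001], [-0.992, -0.126, 0.001], [-0.0, -0.001, -1.0]]
contact_force: [0.7, 0.2, -0.2]
opening: 0.06
grip_force: 0.0
amber_bottle 0.65 [343.7  60.8] [ 0.49275998 -0.03969407]
stamp 0.56 [305.7  96.4] [0.53729911 0.00940289]
well [0.48093833 0.05035789 0.032     ] tray yellow [(0.73, array([ 0.28424765, -0.38947626,  0.003     ])), (0.64, array([ 0.66584056, -0.11043768,  0.003     ]))]
go [143.8  32.4  98.4] dr [-0.01  0.01  0.03] t 9.4
```

```bash
python3 -m inch '{"travel":[[30,7,0],[65,15,0],[105,24,0],[135,31,10],[144,32,30],[144,32,55],[144,32,75],[144,32,90],[144,32,97],[144,32,98.5]],"dr":[[0,0,0],[0,0,0],[0,0,0],[0,0,0],[0,0,0],[0,0,0],[0,0,0],[0,0,0],[0,0,0],[0,0,0]],"claw":[60,60,60,60,60,60,60,60,60,60]}'
python3 - <<'E'
from h import *
go(.493,-.0375,.173,-83)
c=snap('wrist','w7.png')
cv2.imwrite('pics/w7c.png',c['img'][0:400,100:560])
E
```

```text
t: 10.23
tool_pos: [0.4929, -0.0368, 0.1711]
orientation: [[0.126, -0.992, -0.003], [-0.992, -0.126, -0.001], [0.0, 0.003, -1.0]]
contact_force: [-0.5, -0.7, 0.9]
opening: 0.0598
grip_force: 0.0
go [ 0.7 -0.  -1.9] dr [ 0.03 -0.    0.05] t 10.23
```

View pics/w7c.png

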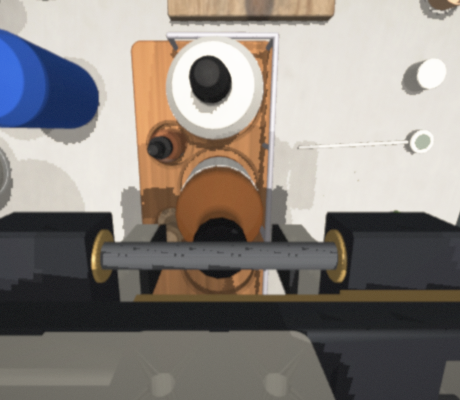

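The amber cap sits at about (320,232), centred between the fingers. Gripping and lifting.

```bash
python3 -m inch '{"travel":[[0,0,-1],[0,0,-1],[0,0,-1],[0,0,-1],[0,0,-1],[0,0,-1],[0,0,-1],[0,0,-1],[0,0,-1],[0,0,-1]],"dr":[[0,0,0],[0,0,0],[0,0,0],[0,0,0],[0,0,0],[0,0,0],[0,0,0],[0,0,0],[0,0,0],[0,0,0]],"claw":[20,20,20,20,20,20,20,20,20,20]}'
python3 -m inch '{"travel":[[0,0,-2],[0,0,-6],[0,0,-14],[0,0,-26],[0,0,-40],[0,0,-54],[0,0,-68],[0,0,-80],[0,0,-88],[0,0,-92]],"dr":[[0,0,0],[0,0,0],[0,0,0],[0,0,0],[0,0,0],[0,0,0],[0,0,0],[0,0,0],[0,0,0],[0,0,0]],"claw":[20,20,20,20,20,20,20,20,20,20]}'
python3 -c "
from h import *
go(.377,.328,.264,-83)"
```

```text
t: 11.12
tool_pos: [0.4933, -0.0377, 0.1738]
orientation: [[0.125, -0.992, 0.0], [-0.992, -0.125, -0.0], [0.0, -0.0, -1.0]]
contact_force: [-2.1, -0.2, 5.9]
opening: 0.0296
grip_force: 30.0
t: 11.95
tool_pos: [0.4935, -0.0375, 0.2666]
orientation: [[0.125, -0.992, 0.001], [-0.992, -0.125, 0.0], [-0.0, -0.001, -1.0]]
contact_force: [-0.5, -1.6, -4.8]
opening: 0.0293
grip_force: 30.0
go [-377.2   69.8    2.6] dr [-0.02  0.    0.04] t 11.95
```

```bash
python3 -m inch '{"travel":[[-5,1,0],[-18,3,0],[-40,7,0],[-72,13,0],[-108,20,0],[-144,27,0],[-180,33,0],[-216,40,0],[-252,47,0],[-288,53,0]],"dr":[[0,0,0],[0,0,0],[0,0,0],[0,0,0],[0,0,0],[0,0,0],[0,0,0],[0,0,0],[0,0,0],[0,0,0]],"claw":[20,20,20,20,20,20,20,20,20,20]}'
python3 -m inch '{"travel":[[-34,7,0],[-60,12,0],[-78,15,2],[-87,16,10],[-89,17,24],[-89,17,42],[-89,17,62],[-89,17,80],[-89,17,92],[-89,17,98]],"dr":[[0,0,0],[0,0,0],[0,0,0],[0,0,0],[0,0,0],[0,0,0],[0,0,0],[0,0,0],[0,0,0],[0,0,0]],"claw":[20,20,20,20,20,20,20,20,20,20]}'
python3 -c "
from h import *
go(.377,.328,.1588,-83)"
```

```text
t: 12.78
tool_pos: [0.4028, 0.2429, 0.2647]
orientation: [[0.125, -0.992, -0.001], [-0.992, -0.125, -0.001], [0.0, 0.001, -1.0]]
contact_force: [1.1, -0.6, -4.9]
opening: 0.0294
grip_force: 30.0
t: 13.62
tool_pos: [0.3755, 0.3258, 0.1645]
orientation: [[0.124, -0.992, -0.003], [-0.992, -0.124, -0.004], [0.003, 0.003, -1.0]]
contact_force: [-0.1, -0.3, -5.5]
opening: 0.0296
grip_force: 30.0
go [-2.  -1.8  5.7] dr [ 0.04 -0.04  0.03] t 13.62
```

```bash
python3 -m inch '{"travel":[[0,0,2],[0,0,4],[0,0,5],[0,0,5.5],[0,0,5.5],[0,0,5.5],[0,0,5.5],[0,0,5.5],[0,0,5.5],[0,0,5.5]],"dr":[[0,0,0],[0,0,0],[0,0,0],[0,0,0],[0,0,0],[0,0,0],[0,0,0],[0,0,0],[0,0,0],[0,0,0]],"claw":[20,20,20,20,20,45,60,60,60,60]}'
python3 -m inch '{"travel":[[0,0,-6],[0,0,-20],[0,0,-45],[0,0,-80],[25,-8,-90],[60,-20,-90],[95,-33,-90],[130,-45,-90],[165,-57,-90],[200,-70,-90]],"dr":[[0,0,0],[0,0,0],[0,0,0],[0,0,0],[0,0,0],[0,0,0],[0,0,0],[0,0,0],[0,0,0],[0,0,0]],"claw":[60,60,60,60,60,60,60,60,60,60]}'
python3 - <<'E'
from h import *
go(.537,.05,.2,-83)
d=snap('top'); cv2.imwrite('pics/t8.png',cv2.resize(d['img'][130:280,160:400],None,fx=3,fy=3,interpolation=2))
E
```

```text
t: 14.45
tool_pos: [0.3768, 0.328, 0.1624]
orientation: [[0.125, -0.992, 0.001], [-0.992, -0.125, 0.001], [-0.001, -0.001, -1.0]]
contact_force: [-0.2, -0.2, -0.1]
opening: 0.0571
grip_force: 0.0
t: 15.28
tool_pos: [0.4715, 0.1364, 0.2529]
orientation: [[0.126, -0.992, 0.001], [-0.992, -0.126, 0.001], [-0.001, -0.001, -1.0]]
contact_force: [2.6, 1.4, -0.2]
opening: 0.0602
grip_force: 0.0
go [ 94.  -54.1  52.9] dr [-0.01  0.01  0.05] t 15.28
```

View pics/t8.png

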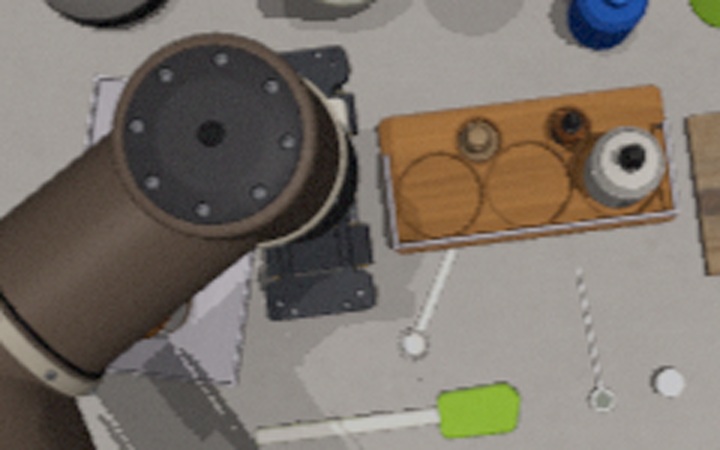

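The top view shows both front wells empty (circles centred at crop (439,195) and (529,185)), with the stamp at (479,138). Next the stamp.

```bash
python3 -m inch '{"travel":[[15,-9,0],[40,-22,10],[70,-40,25],[94,-54,45],[94,-54,70],[94,-54,80],[94,-54,80],[94,-54,80],[94,-54,80],[94,-54,80]],"dr":[[0,0,0],[0,0,0],[0,0,0],[0,0,0],[0,0,0],[0,0,0],[0,0,0],[0,0,0],[0,0,0],[0,0,0]],"claw":[60,60,60,60,60,60,60,60,60,60]}'
python3 - <<'E'
from h import *
c=snap('wrist','w9.png')
for r in ctrl.place_of('stamp','wrist')[:2]: print(r['score'],np.round(r['position'],1),at(c,r['position'],.008))
d=snap('top'); print('aw',at(d,(336.3,191.7),.032))
for r in ctrl.place_of('amber_bottle','top')[:2]+ctrl.place_of('yellow_bottle','top')[:4]: print(r['score'],r['position'],at(d,r['position'],.003))
cv2.imwrite('pics/w9c.png',np.vstack([c['img'][0:300,100:560],cv2.resize(d['img'][140:270,165:395],(460,260),interpolation=2)]))
go(.5365,.0115,.038,-83)
E
```

```text
t: 16.17
tool_pos: [0.5371, 0.0525, 0.1737]
orientation: [[0.127, -0.992, 0.003], [-0.992, -0.127, 0.001], [-0.001, -0.003, -1.0]]
contact_force: [-0.5, 0.4, 0.1]
opening: 0.0597
grip_force: 0.0
0.97 [325.1 148.8] [0.53563467 0.01346342 0.008     ]
0.52 [320.8  59.6] [ 0.55185308 -0.07550337  0.008     ]
aw [ 0.49086224 -0.03744484  0.032     ]
0.64 [454.0, 263.4] [ 0.28130482 -0.38647359  0.003     ]
0.59 [361.3, 133.6] [ 0.66890139 -0.1140709   0.003     ]
go [ 40.1   5.2 134.6] dr [-0.01  0.    0.04] t 16.42
```

View pics/w9c.png

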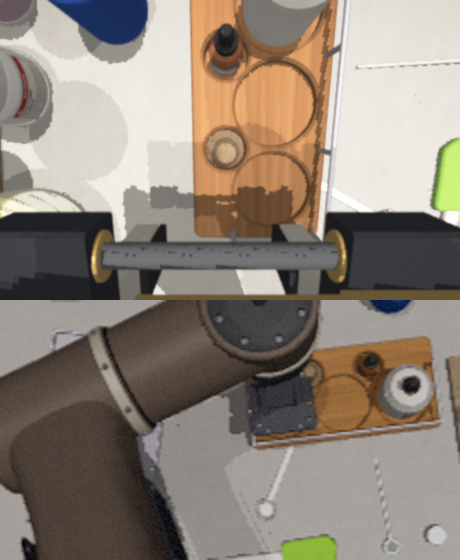

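The wrist view shows the stamp at (325,150), the yellow well circle at (372,188) and the amber well at (374,103).

```bash
python3 - <<'E'
from h import *
c=snap('wrist')
for n,p,z in [('stamptop',(327,153),.068),('yw',(372,188),.032),('aw',(374,103),.032)]: print(n,at(c,p,z))
go(.536,.0125,.038,-83)
E
python3 -m inch '{"travel":[[12,2,10],[30,4,25],[39,6,45],[39,6,65],[39,6,83],[39,6,93],[39,6,93],[39,6,93],[39,6,93],[39,6,93]],"dr":[[0,0,0],[0,0,0],[0,0,0],[0,0,0],[0,0,0],[0,0,0],[0,0,0],[0,0,0],[0,0,0],[0,0,0]],"claw":[60,60,60,60,60,60,60,60,60,60]}'
python3 - <<'E'
from h import *
c=snap('wrist','w10.png');cv2.imwrite('pics/w10c.png',c['img'][60:400,160:500])
go(.536,.0125,.038,-83)
E
```

```text
stamptop [0.53456968 0.01127678 0.068     ]
yw [0.4815955  0.04487382 0.032     ]
aw [ 0.49402778 -0.03911727  0.032     ]
go [ 38.9   5.5 134.4] dr [-0.01  0.    0.04] t 16.47
t: 17.3
tool_pos: [0.5361, 0.0124, 0.08]
orientation: [[0.126, -0.992, 0.002], [-0.992, -0.126, 0.001], [-0.0, -0.002, -1.0]]
contact_force: [0.1, 0.3, 1.0]
opening: 0.0602
grip_force: 0.0
go [-0.1  0.1 42. ] dr [-0.02  0.    0.04] t 17.35
```

View pics/w10c.png

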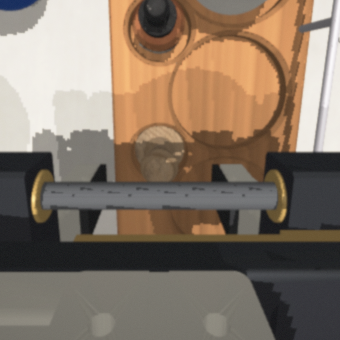

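The stamp is centred between the fingers at (320,213). I'll descend, grip and lift.

```bash
python3 -m inch '{"travel":[[0,0,6],[0,0,18],[0,0,30],[0,0,38],[0,0,41.5],[0,0,41.5],[0,0,41.5],[0,0,41.5],[0,0,41.5],[0,0,41.5]],"dr":[[0,0,0],[0,0,0],[0,0,0],[0,0,0],[0,0,0],[0,0,0],[0,0,0],[0,0,0],[0,0,0],[0,0,0]],"claw":[60,60,60,60,60,60,40,15,15,15]}'
python3 -m inch '{"travel":[[0,0,0],[0,0,0],[0,0,0],[0,0,-2],[0,0,-8],[0,0,-20],[0,0,-40],[0,0,-65],[0,0,-90],[0,0,-115]],"dr":[[0,0,0],[0,0,0],[0,0,0],[0,0,0],[0,0,0],[0,0,0],[0,0,0],[0,0,0],[0,0,0],[0,0,0]],"claw":[15,15,15,15,15,15,15,15,15,15]}'
python3 -c "
from h import *
go(.51,-.25,.25,-83)"
```

```text
t: 18.18
tool_pos: [0.5356, 0.0122, 0.0379]
orientation: [[0.125, -0.992, 0.001], [-0.992, -0.125, 0.0], [-0.0, -0.001, -1.0]]
contact_force: [-0.5, 0.1, -0.0]
opening: 0.0385
grip_force: 0.0
t: 19.02
tool_pos: [0.535, 0.0119, 0.1539]
orientation: [[0.125, -0.992, -0.0], [-0.992, -0.125, -0.0], [0.0, 0.0, -1.0]]
contact_force: [0.5, 0.4, -0.9]
opening: 0.0216
grip_force: 30.0
go [256.8  57.6 -96. ] dr [ 0.   -0.    0.04] t 19.02
```

```bash
python3 -m inch '{"travel":[[0,0,-30],[0,0,-65],[0,0,-95],[15,4,-108],[45,11,-110],[80,20,-110],[115,28,-110],[150,36,-110],[180,44,-110],[200,50,-110]],"dr":[[0,0,0],[0,0,0],[0,0,0],[0,0,0],[0,0,0],[0,0,0],[0,0,0],[0,0,0],[0,0,0],[0,0,0]],"claw":[15,15,15,15,15,15,15,15,15,15]}'
python3 -m inch '{"travel":[[20,4,0],[45,9,0],[60,12,0],[65,13,0],[65,13,0],[65,13,0],[65,13,0],[65,13,0],[65,13,0],[65,13,0]],"dr":[[0,0,0],[0,0,0],[0,0,0],[0,0,0],[0,0,0],[0,0,0],[0,0,0],[0,0,0],[0,0,0],[0,0,0]],"claw":[15,15,15,15,15,15,15,15,15,15]}'
python3 - <<'E'
from h import *
c=snap('wrist','w11.png')
for r in ctrl.place_of('soap_bar','wrist')[:2]: print(r['score'],np.round(r['position'],1),at(c,r['position'],.016))
cv2.imwrite('pics/w11c.png',cv2.resize(c['img'][0:220,200:480],None,fx=2,fy=2))
d=snap('top')
for k in ['amber_bottle','yellow_bottle']:
  for r in ctrl.place_of(k,'top')[:4]: print(k,r['score'],np.round(r['position'],1),at(d,r['position'],.003))
for r in ctrl.place_of('soap_bar','top')[:2]: print(r['score'],np.round(r['position'],1),at(d,r['position'],.016))
cv2.imwrite('pics/t11.png',cv2.resize(d['img'][130:280,160:400],None,fx=3,fy=3,interpolation=2))
go(.481,-.339,.2,-83)
E
```

```text
t: 19.85
tool_pos: [0.5098, -0.195, 0.2628]
orientation: [[0.124, -0.992, -0.0], [-0.992, -0.124, -0.0], [0.0, 0.0, -1.0]]
contact_force: [-0.8, -0.2, -1.0]
opening: 0.0221
grip_force: 30.0
t: 20.68
tool_pos: [0.5061, -0.2581, 0.2626]
orientation: [[0.126, -0.992, 0.0], [-0.992, -0.126, 0.0], [0.0, -0.0, -1.0]]
contact_force: [0.2, 0.3, -0.6]
opening: 0.0218
grip_force: 30.0
0.83 [344.1 114.4] [ 0.48246467 -0.33897632  0.016     ]
0.19 [319.7 223.1] [ 0.49542625 -0.18317612  0.016     ]
amber_bottle 0.79 [216.8 230.5] [0.37580855 0.31778205 0.003     ]
amber_bottle 0.43 [333.3 187.7] [ 0.50478451 -0.02960335  0.003     ]
yellow_bottle 0.8 [220.5 183.8] [0.51562906 0.30923676 0.003     ]
yellow_bottle 0.62 [455.4 261.6] [ 0.28659785 -0.39069888  0.003     ]
0.56 [438.9 197.8] [ 0.47468355 -0.34136189  0.016     ]
go [76.6 34.9 62.4] dr [ 0.   -0.    0.04] t 20.98
```

View pics/w11c.png

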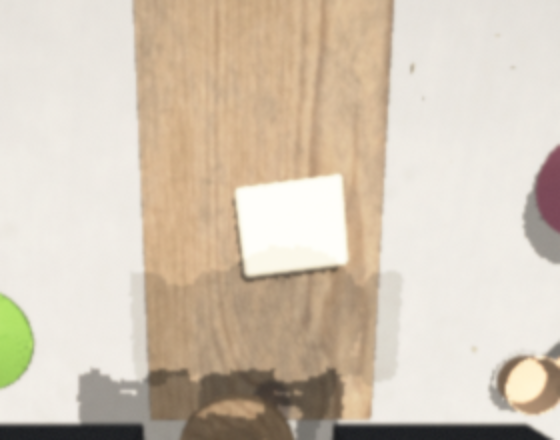

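View pics/t11.png

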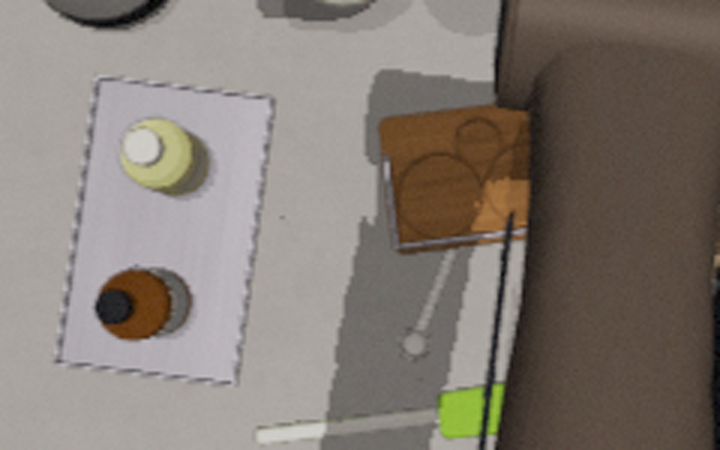

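Both bottles stand upright in the tray. In the wrist crop the soap's top corners are (236,188), (342,175), (347,264) and (246,276).

```bash
python3 - <<'E'
from h import *
c=snap('wrist')
p=np.array([(236,188),(342,175),(347,264),(246,276)])/2+[200,0]
P=np.array([at(c,q,.044)[:2] for q in p]);print(P,P.mean(0))
m=P.mean(0); go(m[0],m[1],.12,-83)
E
```

```text
[[ 0.51956456 -0.35819374]
 [ 0.45660996 -0.37364552]
 [ 0.44461867 -0.32193319]
 [ 0.50674724 -0.30665959]] [ 0.48188511 -0.34010801]
go [ 77.8  34.1 142.4] dr [0.   0.   0.04] t 21.03
```

```bash
python3 -m inch '{"travel":[[15,7,5],[38,17,20],[60,26,40],[74,32,65],[78,34,92],[78,34,118],[78,34,138],[78,34,152],[78,34,160],[78,34,163]],"dr":[[0,0,0],[0,0,0],[0,0,0],[0,0,0],[0,0,0],[0,0,0],[0,0,0],[0,0,0],[0,0,0],[0,0,0]],"claw":[15,15,15,15,15,15,15,15,15,15]}'
python3 -m inch '{"travel":[[0,0,10],[0,0,18],[0,0,18],[0,0,18],[0,0,18],[0,0,18],[0,0,18],[0,0,18],[0,0,18],[0,0,18]],"dr":[[0,0,0],[0,0,0],[0,0,0],[0,0,0],[0,0,0],[0,0,0],[0,0,0],[0,0,0],[0,0,0],[0,0,0]],"claw":[15,15,15,15,15,15,15,15,15,15]}'
python3 - <<'E'
from h import *
c=snap('wrist','w12.png')
d=snap('scene')
cv2.imwrite('pics/w12c.png',np.vstack([c['img'][130:330,160:480],cv2.resize(d['img'][200:300,240:360],(320,267),interpolation=2)]))
go(.482,-.340,.074,-83)
E
```

```text
t: 21.87
tool_pos: [0.4813, -0.3402, 0.098]
orientation: [[0.125, -0.992, -0.002], [-0.992, -0.125, 0.001], [-0.001, 0.002, -1.0]]
contact_force: [-1.0, -0.4, -1.3]
opening: 0.0225
grip_force: 30.0
t: 22.7
tool_pos: [0.4821, -0.3404, 0.0816]
orientation: [[0.125, -0.992, 0.0], [-0.992, -0.125, -0.0], [0.0, -0.0, -1.0]]
contact_force: [0.2, 0.4, -0.4]
opening: 0.0221
grip_force: 30.0
go [-0.4 -0.   7.5] dr [-0.   -0.    0.04] t 22.8
```

View pics/w12c.png

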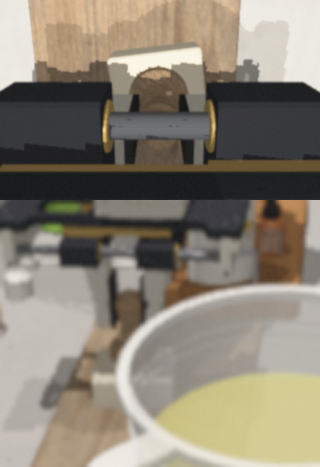

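The stamp hangs over the soap's middle: foot at crop column 158, soap spanning 108–202. I'll lower and release.

```bash
python3 -m inch '{"travel":[[0,0,2],[0,0,4],[0,0,5.5],[0,0,6.5],[0,0,7.2],[0,0,7.2],[0,0,7.2],[0,0,7.2],[0,0,7.2],[0,0,7.2]],"dr":[[0,0,0],[0,0,0],[0,0,0],[0,0,0],[0,0,0],[0,0,0],[0,0,0],[0,0,0],[0,0,0],[0,0,0]],"claw":[15,15,15,15,15,15,15,15,15,15]}'
python3 -m inch '{"travel":[[0,0,0],[0,0,0],[0,0,0],[0,0,0],[0,0,0],[0,0,0],[0,0,-6],[0,0,-20],[0,0,-45],[0,0,-80]],"dr":[[0,0,0],[0,0,0],[0,0,0],[0,0,0],[0,0,0],[0,0,0],[0,0,0],[0,0,0],[0,0,0],[0,0,0]],"claw":[30,45,60,60,60,60,60,60,60,60]}'
python3 -m inch '{"travel":[[0,0,-30],[0,0,-65],[-10,0,-95],[-35,-6,-115],[-70,-12,-115],[-90,-17,-115],[-90,-17,-115],[-90,-17,-115],[-90,-17,-115],[-90,-17,-115]],"dr":[[0,0,0],[0,0,0],[0,0,0],[0,0,0],[0,0,0],[0,0,0],[0,0,0],[0,0,0],[0,0,0],[0,0,0]],"claw":[60,60,60,60,60,60,60,60,60,60]}'
python3 - <<'E'
from h import *
c=snap('wrist','w13.png')
for r in ctrl.place_of('stamp','wrist')[:2]: print(r['score'],np.round(r['position'],1),at(c,r['position'],.044))
for r in ctrl.place_of('soap_bar','wrist')[:2]: print(r['score'],np.round(r['position'],1),at(c,r['position'],.016))
d=snap('scene')
cv2.imwrite('pics/w13c.png',np.hstack([cv2.resize(c['img'][60:220,240:440],(400,320)),cv2.resize(d['img'][230:310,260:360],(400,320),interpolation=2)]))
go(.517,.312,.27,-83)
E
```

```text
t: 23.63
tool_pos: [0.482, -0.3404, 0.0743]
orientation: [[0.125, -0.992, 0.0], [-0.992, -0.125, -0.0], [0.0, -0.0, -1.0]]
contact_force: [-0.7, -0.2, -0.4]
opening: 0.0223
grip_force: 30.0
t: 24.47
tool_pos: [0.4804, -0.3397, 0.153]
orientation: [[0.125, -0.992, -0.005], [-0.992, -0.125, 0.002], [-0.003, 0.004, -1.0]]
contact_force: [1.0, -1.0, 0.6]
opening: 0.0598
grip_force: 0.0
t: 25.3
tool_pos: [0.4875, -0.2495, 0.2692]
orientation: [[0.125, -0.992, -0.0], [-0.992, -0.125, -0.0], [0.0, 0.0, -1.0]]
contact_force: [0.2, -0.4, -0.1]
opening: 0.0601
grip_force: 0.0
0.56 [330.1 104.9] [ 0.48438433 -0.33869976  0.044     ]
0.89 [331.3 105.2] [ 0.48186626 -0.34025492  0.016     ]
go [-553.6  -99.1   -1.1] dr [0.01 0.   0.03] t 25.5
```

View pics/w13c.png

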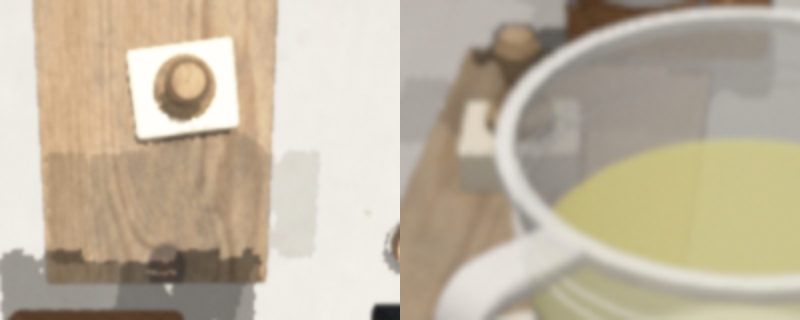

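The stamp stands upright at the soap's centre, crop (186,82). Next I'll put yellow back.

```bash
python3 -m inch '{"travel":[[-20,-4,0],[-55,-10,0],[-95,-17,0],[-135,-24,0],[-175,-31,0],[-215,-38,0],[-255,-46,0],[-295,-53,0],[-335,-60,0],[-375,-67,0]],"dr":[[0,0,0],[0,0,0],[0,0,0],[0,0,0],[0,0,0],[0,0,0],[0,0,0],[0,0,0],[0,0,0],[0,0,0]],"claw":[60,60,60,60,60,60,60,60,60,60]}'
python3 -m inch '{"travel":[[-40,-7,0],[-80,-14,0],[-120,-21,0],[-150,-27,0],[-170,-31,0],[-178,-32,10],[-178,-32,30],[-178,-32,50],[-178,-32,65],[-178,-32,70]],"dr":[[0,0,0],[0,0,0],[0,0,0],[0,0,0],[0,0,0],[0,0,0],[0,0,0],[0,0,0],[0,0,0],[0,0,0]],"claw":[60,60,60,60,60,60,60,60,60,60]}'
python3 - <<'E'
from h import *
go(.517,.312,.1413,-83)
c=snap('wrist','w14.png')
for r in ctrl.spot_in('yellow_bottle','wrist')[:3]+ctrl.place_of('yellow_bottle','wrist')[:2]: print(r['score'],np.round(r['position'],1),at(c,r['position'],.003))
E
```

```text
t: 26.33
tool_pos: [0.507, 0.1331, 0.2694]
orientation: [[0.125, -0.992, 0.0], [-0.992, -0.125, 0.0], [-0.0, -0.0, -1.0]]
contact_force: [1.0, -0.5, 0.7]
opening: 0.06
grip_force: 0.0
t: 27.17
tool_pos: [0.5155, 0.3101, 0.196]
orientation: [[0.124, -0.992, -0.004], [-0.992, -0.124, -0.003], [0.003, 0.004, -1.0]]
contact_force: [-0.0, 0.3, -0.5]
opening: 0.0602
grip_force: 0.0
go [-1.8 -1.9 54.6] dr [ 0.05 -0.03  0.02] t 27.17
0.6 [318.  200.6] [0.51255376 0.33689511 0.003     ]
0.94 [317.7 179.1] [0.51624458 0.31001027 0.003     ]
0.18 [427.2 208.5] [0.37540166 0.33036307 0.003     ]
```

```bash
python3 -c "
from h import *
go(.517,.312,.1413,-83)"
python3 -m inch '{"travel":[[0,0,8],[0,0,22],[0,0,38],[0,0,50],[0,0,56],[0,0,57.5],[0,0,57.5],[0,0,57.5],[0,0,57.5],[0,0,57.5]],"dr":[[0,0,0],[0,0,0],[0,0,0],[0,0,0],[0,0,0],[0,0,0],[0,0,0],[0,0,0],[0,0,0],[0,0,0]],"claw":[60,60,60,60,60,60,60,60,60,60]}'
python3 -c "
from h import *
go(.517,.312,.1413,-83)"
```

```text
go [-0.7 -0.1 58. ] dr [ 0.   -0.01  0.03] t 27.32
t: 28.15
tool_pos: [0.5169, 0.3124, 0.1425]
orientation: [[0.125, -0.992, 0.001], [-0.992, -0.125, 0.001], [-0.001, -0.001, -1.0]]
contact_force: [0.4, 0.2, -0.1]
opening: 0.0603
grip_force: 0.0
go [ 0.4 -0.   1.2] dr [-0.01  0.01  0.04] t 28.15
```

```bash
python3 -m inch '{"travel":[[0,0,1],[0,0,1],[0,0,1],[0,0,1],[0,0,1],[0,0,1],[0,0,1],[0,0,1],[0,0,1],[0,0,1]],"dr":[[0,0,0],[0,0,0],[0,0,0],[0,0,0],[0,0,0],[0,0,0],[0,0,0],[0,0,0],[0,0,0],[0,0,0]],"claw":[20,20,20,20,20,20,20,20,20,20]}'
python3 -m inch '{"travel":[[0,0,-2],[0,0,-6],[0,0,-16],[0,0,-32],[0,0,-50],[0,0,-68],[0,0,-84],[0,0,-97],[0,0,-106],[0,0,-110]],"dr":[[0,0,0],[0,0,0],[0,0,0],[0,0,0],[0,0,0],[0,0,0],[0,0,0],[0,0,0],[0,0,0],[0,0,0]],"claw":[20,20,20,20,20,20,20,20,20,20]}'
python3 -c "
from h import *
go(.483,.0495,.252,-83)"
```

```text
t: 28.98
tool_pos: [0.5166, 0.3121, 0.1407]
orientation: [[0.125, -0.992, 0.0], [-0.992, -0.125, 0.0], [-0.0, -0.0, -1.0]]
contact_force: [0.0, 0.5, 0.3]
opening: 0.0323
grip_force: 30.0
t: 29.82
tool_pos: [0.5169, 0.3123, 0.2525]
orientation: [[0.125, -0.992, 0.001], [-0.992, -0.125, 0.001], [-0.001, -0.001, -1.0]]
contact_force: [-0.2, 0.3, -6.5]
opening: 0.0323
grip_force: 30.0
go [2.565e+02 6.650e+01 1.000e-01] dr [-0.02  0.01  0.04] t 29.82
```

```bash
python3 -m inch '{"travel":[[5,1,0],[18,4,0],[40,10,0],[72,18,0],[110,28,0],[150,38,0],[188,48,0],[220,56,0],[245,63,0],[256.5,66.5,0]],"dr":[[0,0,0],[0,0,0],[0,0,0],[0,0,0],[0,0,0],[0,0,0],[0,0,0],[0,0,0],[0,0,0],[0,0,0]],"claw":[20,20,20,20,20,20,20,20,20,20]}'
python3 -m inch '{"travel":[[0,0,0],[0,0,4],[0,0,14],[0,0,28],[0,0,44],[0,0,58],[0,0,68],[0,0,74],[0,0,76],[0,0,76]],"dr":[[0,0,0],[0,0,0],[0,0,0],[0,0,0],[0,0,0],[0,0,0],[0,0,0],[0,0,0],[0,0,0],[0,0,0]],"claw":[20,20,20,20,20,20,20,20,20,20]}'
python3 - <<'E'
from h import *
go(.483,.0495,.1556,-83)
d=snap('scene'); c=snap('wrist')
cv2.imwrite('pics/s15.png',np.hstack([c['img'][60:330,180:460],cv2.resize(d['img'][140:230,290:380],(270,270),interpolation=2)]))
E
```

```text
t: 30.65
tool_pos: [0.4805, 0.0453, 0.2498]
orientation: [[0.123, -0.992, -0.002], [-0.992, -0.123, -0.001], [0.001, 0.002, -1.0]]
contact_force: [0.3, -1.3, -5.4]
opening: 0.0322
grip_force: 30.0
t: 31.48
tool_pos: [0.4827, 0.0495, 0.1742]
orientation: [[0.126, -0.992, -0.001], [-0.992, -0.126, -0.0], [0.0, 0.001, -1.0]]
contact_force: [-0.5, -0.4, -5.5]
opening: 0.0323
grip_force: 30.0
go [ 0.  -0.4 18.6] dr [ 0.01 -0.    0.04] t 31.48
```

View pics/s15.png

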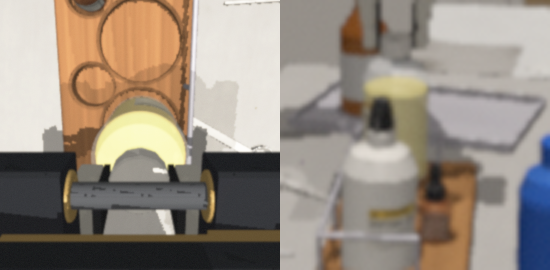

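The bottle hangs concentric over the left well: body at crop (142,140), well ring around it at (143,110). Lowering it fully while watching the force.

```bash
python3 -m inch '{"travel":[[0,0,2],[0,0,5],[0,0,8],[0,0,11],[0,0,14],[0,0,16.5],[0,0,17.5],[0,0,17.5],[0,0,17.5],[0,0,17.5]],"dr":[[0,0,0],[0,0,0],[0,0,0],[0,0,0],[0,0,0],[0,0,0],[0,0,0],[0,0,0],[0,0,0],[0,0,0]],"claw":[20,20,20,20,20,20,20,20,20,20]}'
```

```text
t: 32.42
tool_pos: [0.4829, 0.0493, 0.1573]
orientation: [[0.125, -0.992, 0.0], [-0.992, -0.125, 0.0], [0.0, -0.0, -1.0]]
contact_force: [0.3, 0.4, -6.9]
opening: 0.0323
grip_force: 30.0
```

Still hanging freely, about 1.5 mm to go.

```bash
python3 -m inch '{"travel":[[0,0,1],[0,0,1.7],[0,0,2],[0,0,2],[0,0,2],[0,0,2],[0,0,2],[0,0,2],[0,0,2],[0,0,2]],"dr":[[0,0,0],[0,0,0],[0,0,0],[0,0,0],[0,0,0],[0,0,0],[0,0,0],[0,0,0],[0,0,0],[0,0,0]],"claw":[20,20,20,20,35,50,60,60,60,60]}'
python3 -m inch '{"travel":[[0,0,-6],[0,0,-20],[0,0,-45],[0,0,-80],[-25,8,-95],[-60,20,-95],[-95,33,-95],[-130,45,-95],[-170,60,-95],[-205,73,-95]],"dr":[[0,0,0],[0,0,0],[0,0,0],[0,0,0],[0,0,0],[0,0,0],[0,0,0],[0,0,0],[0,0,0],[0,0,0]],"claw":[60,60,60,60,60,60,60,60,60,60]}'
python3 - <<'E'
from h import *
go(.3768,.328,.21,-83)
E
```

```text
t: 33.25
tool_pos: [0.4828, 0.0493, 0.1553]
orientation: [[0.125, -0.992, 0.0], [-0.992, -0.125, 0.0], [-0.0, -0.0, -1.0]]
contact_force: [-0.6, -0.5, -0.2]
opening: 0.0587
grip_force: 0.0
t: 34.08
tool_pos: [0.3835, 0.245, 0.2511]
orientation: [[0.125, -0.992, 0.001], [-0.992, -0.125, 0.001], [-0.001, -0.001, -1.0]]
contact_force: [1.2, -0.8, -0.5]
opening: 0.0599
grip_force: 0.0
go [-83.2  -3.7  41.1] dr [-0.01  0.01  0.03] t 34.08
```

```bash
python3 -m inch '{"travel":[[-20,-1,0],[-45,-2,10],[-68,-3,25],[-80,-4,38],[-83,-4,41],[-83,-4,41],[-83,-4,41],[-83,-4,41],[-83,-4,41],[-83,-4,41]],"dr":[[0,0,0],[0,0,0],[0,0,0],[0,0,0],[0,0,0],[0,0,0],[0,0,0],[0,0,0],[0,0,0],[0,0,0]],"claw":[60,60,60,60,60,60,60,60,60,60]}'
python3 - <<'E'
from h import *
c=snap('wrist')
for r in ctrl.place_of('amber_bottle','wrist')[:2]: print(r['score'],np.round(r['position'],1),at(c,r['position'],.003))
go(.3768,.328,.159,-83)
E
```

```text
t: 34.92
tool_pos: [0.3786, 0.326, 0.2101]
orientation: [[0.124, -0.992, 0.001], [-0.992, -0.124, 0.001], [-0.001, -0.001, -1.0]]
contact_force: [0.1, -0.1, -0.1]
opening: 0.0601
grip_force: 0.0
0.67 [318.7 178. ] [0.37875852 0.32782248 0.003     ]
go [-2.   1.4 50.8] dr [-0.01  0.01  0.03] t 35.02
```

```bash
python3 -m inch '{"travel":[[-2,1,8],[-2,1,20],[-2,1,33],[-2,1,43],[-2,1,49],[-2,1,50],[-2,1,50],[-2,1,50],[-2,1,50],[-2,1,50]],"dr":[[0,0,0],[0,0,0],[0,0,0],[0,0,0],[0,0,0],[0,0,0],[0,0,0],[0,0,0],[0,0,0],[0,0,0]],"claw":[60,60,60,60,60,60,60,60,60,60]}'
python3 -m inch '{"travel":[[0,0,0],[0,0,0],[0,0,0],[0,0,0],[0,0,0],[0,0,0],[0,0,0],[0,0,0],[0,0,0],[0,0,0]],"dr":[[0,0,0],[0,0,0],[0,0,0],[0,0,0],[0,0,0],[0,0,0],[0,0,0],[0,0,0],[0,0,0],[0,0,0]],"claw":[20,20,20,20,20,20,20,20,20,20]}'
python3 -m inch '{"travel":[[0,0,-2],[0,0,-6],[0,0,-16],[0,0,-32],[0,0,-50],[0,0,-68],[0,0,-84],[0,0,-97],[0,0,-106],[0,0,-110]],"dr":[[0,0,0],[0,0,0],[0,0,0],[0,0,0],[0,0,0],[0,0,0],[0,0,0],[0,0,0],[0,0,0],[0,0,0]],"claw":[20,20,20,20,20,20,20,20,20,20]}'
python3 -c "
from h import *
go(.4925,-.038,.27,-83)"
```

```text
t: 35.85
tool_pos: [0.3772, 0.3285, 0.1598]
orientation: [[0.125, -0.992, 0.001], [-0.992, -0.125, 0.001], [-0.001, -0.001, -1.0]]
contact_force: [-0.1, -0.2, -0.9]
opening: 0.06
grip_force: 0.0
t: 36.68
tool_pos: [0.3769, 0.3282, 0.1592]
orientation: [[0.125, -0.992, -0.0], [-0.992, -0.125, -0.0], [0.0, 0.0, -1.0]]
contact_force: [-1.2, -0.3, 1.5]
opening: 0.0296
grip_force: 30.0
t: 37.52
tool_pos: [0.3773, 0.3285, 0.2709]
orientation: [[0.125, -0.992, 0.001], [-0.992, -0.125, 0.002], [-0.001, -0.001, -1.0]]
contact_force: [0.3, 0.3, -5.1]
opening: 0.0297
grip_force: 30.0
go [378.1 -68.4   0.4] dr [-0.01  0.02  0.04] t 37.52
```

Yellow is now in the way of a straight path, so I'll raise the amber bottle above it (+90 mm) and pass over.

```bash
python3 -m inch '{"travel":[[0,0,-4],[0,0,-14],[0,0,-32],[0,0,-54],[4,-1,-74],[16,-3,-88],[38,-7,-95],[66,-12,-97],[98,-18,-97],[132,-24,-97]],"dr":[[0,0,0],[0,0,0],[0,0,0],[0,0,0],[0,0,0],[0,0,0],[0,0,0],[0,0,0],[0,0,0],[0,0,0]],"claw":[20,20,20,20,20,20,20,20,20,20]}'
python3 -m inch '{"travel":[[34,-6,0],[68,-12,0],[102,-18,0],[136,-24,0],[168,-30,0],[196,-35,0],[218,-39,0],[234,-42,0],[243,-43.5,0],[246,-44.5,0]],"dr":[[0,0,0],[0,0,0],[0,0,0],[0,0,0],[0,0,0],[0,0,0],[0,0,0],[0,0,0],[0,0,0],[0,0,0]],"claw":[20,20,20,20,20,20,20,20,20,20]}'
python3 - <<'E'
from h import *
c=snap('wrist')
go(.4925,-.038,.174,-83)
for r in ctrl.place_of('yellow_bottle','wrist')[:2]: print(r['score'],np.round(r['position'],1),at(c,r['position'],.018))
E
```

```text
t: 38.35
tool_pos: [0.4172, 0.1994, 0.3663]
orientation: [[0.127, -0.992, -0.0], [-0.992, -0.127, -0.0], [0.0, 0.0, -1.0]]
contact_force: [0.9, 0.4, -5.4]
opening: 0.0297
grip_force: 30.0
t: 39.18
tool_pos: [0.4923, -0.0395, 0.3659]
orientation: [[0.123, -0.992, -0.001], [-0.992, -0.123, -0.001], [0.0, 0.001, -1.0]]
contact_force: [0.0, 0.2, -5.4]
opening: 0.0293
grip_force: 30.0
go [ -1.   -0.5 191.9] dr [ 0.01 -0.    0.02] t 39.23
0.85 [225.  109.1] [ 0.65704064 -0.10839215  0.018     ]
```

```bash
python3 -m inch '{"travel":[[-0.5,0,4],[-0.5,0,14],[-0.5,0,32],[-0.5,0,56],[-0.5,0,82],[-0.5,0,108],[-0.5,0,132],[-0.5,0,150],[-0.5,0,162],[-0.5,0,167]],"dr":[[0,0,0],[0,0,0],[0,0,0],[0,0,0],[0,0,0],[0,0,0],[0,0,0],[0,0,0],[0,0,0],[0,0,0]],"claw":[20,20,20,20,20,20,20,20,20,20]}'
python3 - <<'E'
from h import *
c=snap('wrist');d=snap('scene')
go(.4925,-.038,.174,-83)
cv2.imwrite('pics/s16.png',np.hstack([c['img'][60:330,180:460],cv2.resize(d['img'][140:230,290:380],(270,270),interpolation=2)]))
E
```

```text
t: 40.12
tool_pos: [0.4904, -0.0372, 0.1965]
orientation: [[0.126, -0.992, -0.004], [-0.992, -0.126, -0.0], [0.0, 0.004, -1.0]]
contact_force: [-0.8, -0.2, -4.8]
opening: 0.0297
grip_force: 30.0
go [ 0.8 -1.1 24.1] dr [ 0.02 -0.    0.05] t 40.22
```

View pics/s16.png

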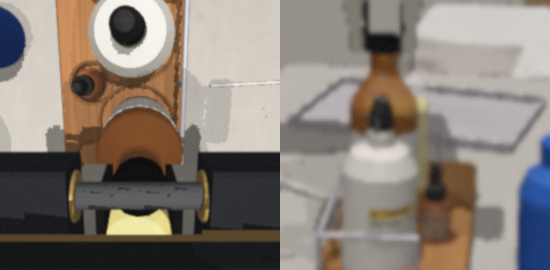

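I've now viewed 16 pictures, two over the 14 allowed, so I'll view no more and rely on numbers. The amber bottle is centred over its well. Lowering it.

```bash
python3 -m inch '{"travel":[[0.8,-0.8,2],[0.8,-0.8,6],[0.8,-0.8,10],[0.8,-0.8,14],[0.8,-0.8,18],[0.8,-0.8,21],[0.8,-0.8,22.5],[0.8,-0.8,22.5],[0.8,-0.8,22.5],[0.8,-0.8,22.5]],"dr":[[0,0,0],[0,0,0],[0,0,0],[0,0,0],[0,0,0],[0,0,0],[0,0,0],[0,0,0],[0,0,0],[0,0,0]],"claw":[20,20,20,20,20,20,20,20,20,20]}'
python3 -c "
from h import *
go(.4925,-.038,.174,-83)"
```

```text
t: 41.05
tool_pos: [0.4933, -0.0384, 0.1769]
orientation: [[0.125, -0.992, 0.0], [-0.992, -0.125, -0.0], [0.0, -0.0, -1.0]]
contact_force: [0.2, -1.3, -5.5]
opening: 0.0292
grip_force: 30.0
go [-0.5  0.7  2.9] dr [-0.   -0.    0.04] t 41.05
```

```bash
python3 -m inch '{"travel":[[0,0,1],[0,0,2],[0,0,2.7],[0,0,3],[0,0,3],[0,0,3],[0,0,3],[0,0,3],[0,0,3],[0,0,3]],"dr":[[0,0,0],[0,0,0],[0,0,0],[0,0,0],[0,0,0],[0,0,0],[0,0,0],[0,0,0],[0,0,0],[0,0,0]],"claw":[20,20,20,20,20,20,20,20,20,20]}'
```

```text
t: 41.88
tool_pos: [0.4934, -0.0385, 0.1742]
orientation: [[0.125, -0.992, 0.001], [-0.992, -0.125, -0.0], [0.0, -0.001, -1.0]]
contact_force: [-2.0, 0.3, 5.6]
opening: 0.0295
grip_force: 30.0
```

It's on the well floor at the original height. Releasing and retreating to check.

```bash
python3 -m inch '{"travel":[[0,0,0],[0,0,0],[0,0,0],[0,0,0],[0,0,0],[0,0,-4],[0,0,-15],[0,0,-35],[0,0,-65],[0,0,-100]],"dr":[[0,0,0],[0,0,0],[0,0,0],[0,0,0],[0,0,0],[0,0,0],[0,0,0],[0,0,0],[0,0,0],[0,0,0]],"claw":[35,50,60,60,60,60,60,60,60,60]}'
python3 -m inch '{"travel":[[-20,0,0],[-50,0,0],[-90,0,0],[-130,0,0],[-170,0,0],[-210,0,0],[-250,0,0],[-290,0,0],[-320,0,0],[-330,0,0]],"dr":[[0,0,0],[0,0,0],[0,0,0],[0,0,0],[0,0,0],[0,0,0],[0,0,0],[0,0,0],[0,0,0],[0,0,0]],"claw":[60,60,60,60,60,60,60,60,60,60]}'
python3 - <<'E'
from h import *
zs=dict(block=0,yellow_bottle=.018,white_can=.018,amber_bottle=.018,stamp=.044,dropper_bottle=.008,soap_bar=.016)
for n in ['top','scene']:
    c=snap(n,n+'_end.png')
    for k,z in zs.items():
        for r in ctrl.place_of(k,n)[:3]: print(n,k,r['score'],np.round(r['position'],1),at(c,r['position'],z)[:2].round(4))
    if n=='top':
        a=cv2.imread('pics/top0.png')
        cyl=c['img'][150:215,285:480].astype(int);ref=a[150:215,285:480].astype(int)
        # cap centroids: yellow white cap, amber black cap, now and at start
        for lab,im in (('start',a),('end',c['img'])):
            y=im[180:205,295:318];m=(y.min(2)>165);q=np.argwhere(m).mean(0);print(lab,'ycap',q[::-1]+[295,180],m.sum())
            b=im[178:198,328:350];m=(b.max(2)<60);q=np.argwhere(m).mean(0);print(lab,'acap',q[::-1]+[328,178],m.sum())
            w=im[172:192,360:382];m=(w.max(2)<60);q=np.argwhere(m).mean(0);print(lab,'nozzle',q[::-1]+[360,172],m.sum())
            
E
```

```text
t: 42.72
tool_pos: [0.4921, -0.0386, 0.2738]
orientation: [[0.125, -0.992, -0.003], [-0.992, -0.125, -0.001], [0.0, 0.003, -1.0]]
contact_force: [0.5, 0.3, 0.6]
opening: 0.06
grip_force: 0.0
t: 43.55
tool_pos: [0.4512, 0.2927, 0.2736]
orientation: [[0.128, -0.992, 0.0], [-0.992, -0.128, 0.0], [-0.0, -0.0, -1.0]]
contact_force: [0.2, -0.6, 0.8]
opening: 0.0597
grip_force: 0.0
top block 0.71 [337.2 185.1] [ 0.5129 -0.0414]
top block 0.32 [442.6 191.4] [ 0.4948 -0.3572]
top yellow_bottle 0.88 [451.4 258.4] [ 0.2972 -0.3745]
top yellow_bottle 0.79 [307.3 196.5] [0.4773 0.0478]
top yellow_bottle 0.67 [359.  134.7] [ 0.6625 -0.1057]
top white_can 0.86 [366.6 188.2] [ 0.5024 -0.1277]
top amber_bottle 0.86 [338.1 190.9] [ 0.4942 -0.0433]
top amber_bottle 0.48 [307.3 196. ] [0.4788 0.0478]
top amber_bottle 0.34 [350.3 173.8] [ 0.5451 -0.0795]
top stamp 0.54 [441.2 191.7] [ 0.4909 -0.3405]
top stamp 0.26 [334.9 185. ] [ 0.5095 -0.0329]
top dropper_bottle 0.52 [347.1 172.3] [ 0.5507 -0.0707]
top soap_bar 0.78 [438.2 196. ] [ 0.48   -0.3394]
start ycap [305.25773196 191.08247423] 97
start acap [337.86324786 187.15384615] 117
start nozzle [370.24074074 182.05555556] 54
end ycap [305.68224299 190.94392523] 107
end acap [338.38317757 187.31775701] 107
end nozzle [370.         182.11764706] 51
scene block 0.71 [330.5 220.1] [ 0.5055 -0.033 ]
scene block 0.52 [288.7 268.8] [ 0.4659 -0.308 ]
scene yellow_bottle 0.71 [327.8 203.8] [0.4797 0.043 ]
scene yellow_bottle 0.71 [202.9 278.7] [ 0.302  -0.4132]
scene yellow_bottle 0.68 [382.4 238.7] [ 0.6697 -0.1464]
scene white_can 0.56 [322.7 228.4] [ 0.5039 -0.1234]
scene stamp 0.58 [293.5 264. ] [ 0.4936 -0.3505]
scene dropper_bottle 0.73 [343.8 222.4] [ 0.5501 -0.0553]
scene soap_bar 0.44 [290.2 270. ] [ 0.4793 -0.3348]
```

Caps and nozzle are back within half a pixel of where they started, and the stamp is on the soap.

```bash
python3 -c "
from rig import ctrl
print(ctrl.finish_job())"
```

```text
the job is handed in; nothing more can be done
None
```

The job is handed in at about 44 s: the stamp stands on the middle of the soap bar, and the yellow and amber bottles are back down in their own wells with their caps within about half a pixel of the starting picture, though I viewed 16 pictures, two over the limit of 14.

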